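Kit four watch movements with their cases

TASK

Casing-up is next: carry the row of four watch movements, on their holders, from the beech rack over to the row of white job trays, so that they stand in the order of the cases lying there. Each goes in the middle of the empty pocket of the tray whose open case its dial fits in shape and size (large round, small round, rectangular, square), upright with the dial up. Set them down gently, drop or tip none, and leave the eyeglass and the screwdriver where they lie.

Things in the scene. Friction and masses are not known exactly. Their poses are not given: they have to be found in the camera images.
- mov_large: Watch movement, dial up, one loose piece with its aluminium holder: the largest, round, with three sub-dials, holder an upright cylinder 44 mm across. Grip the holder's plain sides, z 0 to 34 mm; the white dial, 3 mm inside them, tops out at 38 mm. Origin: centre of underside; z up, x to 12 o'clock. 40-200 g. Starts in a seat (3 mm deep, 56 mm across, floor 11 mm above table) in the rack's row, 80 mm apart.
- mov_small: Watch movement, dial up, one loose piece with its aluminium holder: the small round one, holder an upright cylinder 28 mm across. Grip the holder's plain sides, z 0 to 34 mm; the white dial, 3 mm inside them, tops out at 38 mm. Origin: centre of underside; z up, x to 12 o'clock. 40-200 g. Starts in a seat (3 mm deep, 56 mm across, floor 11 mm above table) in the rack's row, 80 mm apart.
- mov_oblong: Watch movement, dial up, one loose piece with its aluminium holder: the rectangular one, holder a block 38 mm (x) by 26 mm (y). Grip the holder's plain sides, z 0 to 34 mm; the white dial, 3 mm inside them, tops out at 38 mm. Origin: centre of underside; z up, x to 12 o'clock. 40-200 g. Starts in a seat (3 mm deep, 56 mm across, floor 11 mm above table) in the rack's row, 80 mm apart.
- mov_square: Watch movement, dial up, one loose piece with its aluminium holder: the square one, holder a block 36 by 36 mm. Grip the holder's plain sides, z 0 to 34 mm; the white dial, 3 mm inside them, tops out at 38 mm. Origin: centre of underside; z up, x to 12 o'clock. 40-200 g. Starts in a seat (3 mm deep, 56 mm across, floor 11 mm above table) in the rack's row, 80 mm apart.
- tray_large: Fixed white tray (row pitch 88 mm) with the large round open steel case, 45 mm across, opening 39 mm, 10 mm high. Origin: middle of the empty pocket, on its dark floor, 11 mm above the table; z up. Pocket 71 (x) by 78 mm (y), walls 5 mm high. The case is fixed beyond it, its middle at x = +66 mm (away from the robot).
- tray_small: Fixed white tray (row pitch 88 mm) with the small round open steel case, 29 mm across, opening 23 mm, 8 mm high. Origin: middle of the empty pocket, on its dark floor, 11 mm above the table; z up. Pocket 71 (x) by 78 mm (y), walls 5 mm high. The case is fixed beyond it, its middle at x = +66 mm (away from the robot).
- tray_oblong: Fixed white tray (row pitch 88 mm) with the rectangular open steel case, 39 (x) by 27 mm, opening 33 by 21 mm, 8 mm high. Origin: middle of the empty pocket, on its dark floor, 11 mm above the table; z up. Pocket 71 (x) by 78 mm (y), walls 5 mm high. The case is fixed beyond it, its middle at x = +66 mm (away from the robot).
- tray_square: Fixed white tray (row pitch 88 mm) with the square open steel case, 38 by 38 mm, opening 31 by 31 mm, 9 mm high. Origin: middle of the empty pocket, on its dark floor, 11 mm above the table; z up. Pocket 71 (x) by 78 mm (y), walls 5 mm high. The case is fixed beyond it, its middle at x = +66 mm (away from the robot).
- loupe: Black eyeglass (loupe), a cone 38 mm across and 32 mm high standing loose on the table to the left of the work. Origin: centre of the underside, z up.
- driver: Slim watchmaker's screwdriver, 110 mm long, 10 mm thick at its brass collars, lying loose on the table to the right of the work. Origin: the middle of its underside; x along it towards the tip.

How it is judged (in metres and radians):
At the end, for the whole second after the job is handed in: Each movement stands in the pocket of the tray with its own case: within 15 mm of the pocket's middle, on the pocket's floor (within 4 mm in height), upright within 0.1 rad, released and at rest (horizontal distance between mov_large and tray_large below 0.015 m and z of mov_large in the frame of tray_large between -0.004 and 0.004 m and angle between each of mov_large, mov_small, mov_oblong, mov_square's own z axis and vertical below 0.1 rad and linear speed of each of mov_large, mov_small, mov_oblong, mov_square below 0.02 m/s and angular speed of each of mov_large, mov_small, mov_oblong, mov_square below 0.2 rad/s and horizontal distance between mov_small and tray_small below 0.015 m and z of mov_small in the frame of tray_small between -0.004 and 0.004 m and horizontal distance between mov_oblong and tray_oblong below 0.015 m and z of mov_oblong in the frame of tray_oblong between -0.004 and 0.004 m and horizontal distance between mov_square and tray_square below 0.015 m and z of mov_square in the frame of tray_square between -0.004 and 0.004 m); the robot touches nothing.
It fails at once if a movement is tipped over (more than about 35 degrees) (angle between any of mov_large, mov_small, mov_oblong, mov_square's own z axis and vertical above 0.6 rad).
It fails at once if a movement is dropped (falls free at over 0.5 m/s, from some 13 mm) ((contact force between mov_large and anything else below 0.001 N and linear speed of mov_large above 0.5 m/s) or (contact force between mov_small and anything else below 0.001 N and linear speed of mov_small above 0.5 m/s) or (contact force between mov_oblong and anything else below 0.001 N and linear speed of mov_oblong above 0.5 m/s) or (contact force between mov_square and anything else below 0.001 N and linear speed of mov_square above 0.5 m/s)).
It fails at once if the eyeglass is moved by more than 20 mm (distance of loupe from where it was at the start of the episode above 0.02 m).
It fails at once if the screwdriver is moved by more than 20 mm (distance of driver from where it was at the start of the episode above 0.02 m).
It also fails if it takes over 90 s, if anything falls off the work surface, if the arm or the gripper's body presses on something with over 40 N, if the wrist force passes 120 N, or if a joint passes its speed limit or range.

ROBOT

A 6-joint arm with a two-finger parallel gripper is mounted at the origin on the work surface. World frame = base frame: x ahead of the robot, y to its left, z up, the work surface at z = 0. Lengths are in m, angles in degrees, forces in N, time in s.
With the tool pointing down it reaches from about 0.375 to 0.9 m from the base axis. Payload 3.1 kg.
Tool frame: the origin (TCP) lies between the finger pads; the fingertips stand 11 mm ahead of it and the grasp point (between the pads) lies 8 mm behind it; z points along the fingers, y is the line along which they close (so a half turn about z gives the same grasp; the last joint's range is limited). The gripper opens to 87 mm and grips with 3 to 60 N. Pads are 19 mm wide; open, the fingers measure 117 mm over their backs; the gripper's body (75 mm by 190 mm) begins 51 mm behind the grasp point.
Start: joints at [57.496, 30.224, 82.088, -0, 67.689, -10.227], TCP at [0.237, 0.578, 0.234] pointing down, gripper open.
Joint ranges: [-176.69, 176.69], [-43.24, 126.21], [12.49, 139.97], [-82, 262], [0, 151.66], [-163.58, 163.58]. Speed limits (degrees/s): [159.86, 159.86, 180, 180, 180, 180].

INTERFACE

Orientations are given as a 3x3 rotation matrix whose columns are the frame's x, y, z axes.
In Python, from rig import bot gives the robot as it stands.
- The arm moves only by the tool apply_moves, never from a script. Its argument "steps" is a list that holds one entry, the list of rows, each a list of 7 numbers: the shift along the tool's x, y, z in cm, then the turn, a rotation vector about the tool's x, y, z in degrees, then the gripper command: -1 is shut, 1 is fully open, values between are in proportion. In form: [[[dx, dy, dz, rx, ry, rz, jaw], ...]]. A call has 1 to 20 rows; each row is the pose to reach, as a shift and turn from the pose commanded when the call began, along the tool's axes at that moment; what a row does not reach only later rows make up. A row lasts 1/8 s, in which the tool goes at most 62.5 mm and 10.7 degrees, less where a joint would pass 70% of its speed; a pose out of reach is approached as far as the arm can. A call with a gripper value outside its range is refused whole. The fingers move at their own pace and stop on an object; the grip force is fixed at half the most. Time passes only in rows, so rows that repeat a pose let the fingers close. It gives the time, the measured TCP pose, the force, the opening and the grip force at its end, in the units of the state.
- bot.read_state(): the state, without advancing time (a new reading comes with each control period).
- bot.capture(name): name is "scene" or "side" or "wrist"; returns the picture (384x512x3 uint8, blue, green, red); there is no depth.
- bot.camera_model(name): a dict with "intrinsics" (3x3 intrinsics, pixels), "R" (3x3) and "t" (3): a world point X has camera coordinates R X + t. Camera axes: x right, y down, z forward; pixel columns grow to the right and rows downward; lengths in m; the calibration is good to about 2 mm. A picture is of the moment at which its call begins: read the wrist's pose just before it. camera_model takes no time and is no camera call; for the wrist camera it gives the pose at the moment of the call.
- bot.hand_in(): hands the job in; it is judged then, once.
The state is a dict: "time_s": time; "joint_positions": joint angles; "qvel": joint speeds; "tau": joint torques, N m; "position": TCP position; "tcp_rot": TCP orientation; "force": force on the tool from outside, world axes, zero at the start; "moment": the same for the moment, N m; "opening": opening from 0.0 (shut) to 1.0 (fully open); "grasp_force": force on a finger pad.
Only numpy, scipy, OpenCV 4.12 (cv2) and the standard library are available. Lean on these libraries where they do the work, as an engineer would, in place of code of your own. Each camera call takes 0.05 s, during which the arm holds its last target. There are 200 camera calls.

## Working session

There is one attempt and no reset: what is moved stays moved. The work goes in short steps, Python scripts to look and compute and a tool call to move; the robot and the scene stay as the last step left them, time stands still between calls to the robot, and variables do not carry over. Pictures are saved under pics/ and viewed, at most 14 in all, crops included, and the job is handed in when it is done.

Besides the shell and the picture viewer there is one more tool, called as name(argument=value, ...) on one line, values as JSON. apply_moves: Moves the arm, as the interface text tells. Its arguments: {"type":"object","properties":{"steps":{"type":"array","items":{"type":"array","items":{"type":"array","items":{"type":"number"}}}}},"required":["steps"]}

```bash
mkdir -p pics
python3 - <<'E'
from rig import bot
import cv2
s=bot.read_state()
print(s['time_s'],s['position'],s['tcp_rot'],s['opening'])
for n in("scene","side"):
    cv2.imwrite(f"pics/{n}0.png",bot.capture(n)); m=bot.camera_model(n);print(n,m)
E
```

```text
0.0 [0.2364862  0.57777398 0.23259335] [[-9.25396787e-01  3.78998029e-01 -1.13111437e-03]
 [ 3.78999539e-01  9.25395128e-01 -1.79077615e-03]
 [ 3.68027094e-04 -2.08587032e-03 -9.99997757e-01]] 1.0004591690127254
scene {'intrinsics': array([[384.30176661,   0.        , 253.27734183],
       [  0.        , 384.30176661, 191.37338011],
       [  0.        ,   0.        ,   1.        ]]), 'R': array([[-0.89073893,  0.45395503,  0.02256071],
       [ 0.25936294,  0.54842337, -0.7949608 ],
       [-0.37324928, -0.70225112, -0.60624116]]), 't': array([ 0.49131572, -0.1052057 ,  1.27134794])}
side {'intrinsics': array([[469.87716134,   0.        , 250.97016077],
       [  0.        , 469.87716134, 192.53220503],
       [  0.        ,   0.        ,   1.        ]]), 'R': array([[-0.99808772, -0.06143366, -0.00684123],
       [-0.0300531 ,  0.57899387, -0.81477783],
       [ 0.05401582, -0.81301415, -0.57973295]]), 't': array([0.55167575, 0.04489261, 1.47763966])}
```

View pics/scene0.png

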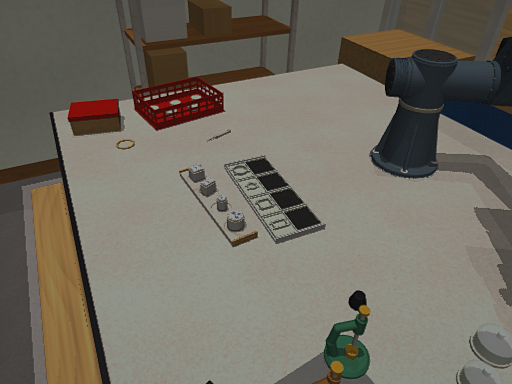

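View pics/side0.png

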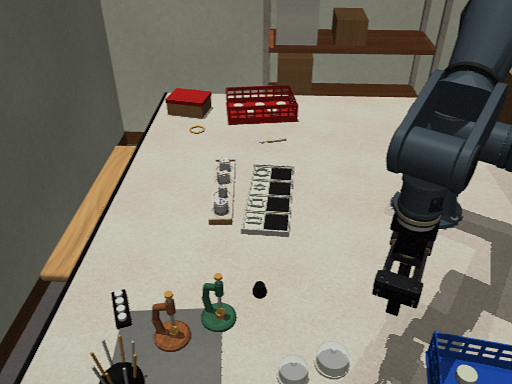

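The rack lies beyond the trays as seen from the robot: rack at scene (180–255, 165–240), trays at (225–325, 158–240). The loupe is at side (260, 290) and the driver at (272, 141). I'll enlarge both pictures.

Run:
```python
import cv2
a=cv2.imread("pics/scene0.png")[150:250,170:335]; cv2.imwrite("pics/sc.png",cv2.resize(a,None,fx=4.8,fy=4.8,interpolation=cv2.INTER_CUBIC))
a=cv2.imread("pics/side0.png")[150:240,200:305]; cv2.imwrite("pics/si.png",cv2.resize(a,None,fx=6,fy=6,interpolation=cv2.INTER_CUBIC))
```

```text
(no output)
```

View pics/sc.png

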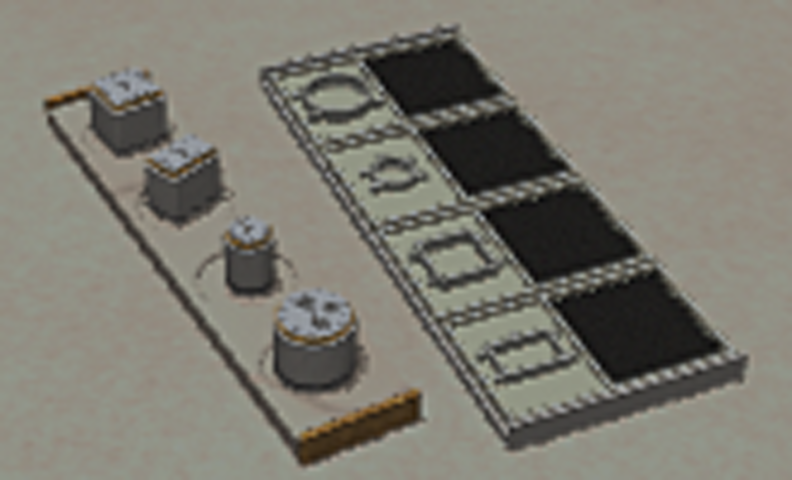

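View pics/si.png

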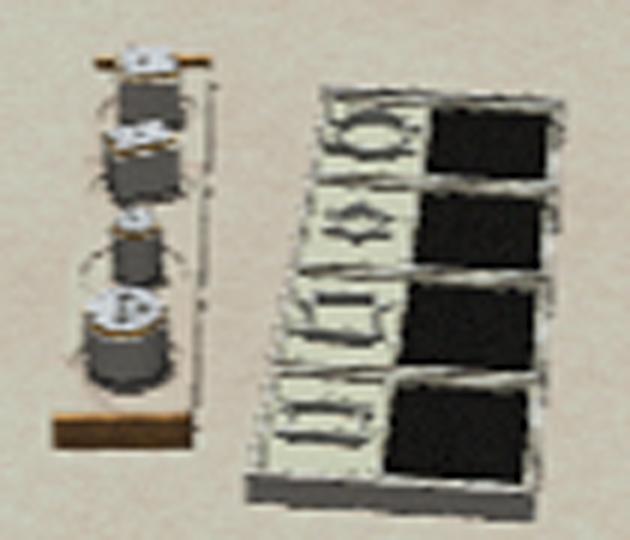

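Scene crop: cases from far to near are large round, small round, square, rectangular. The movements are two blocks, then small, then large. Next I'll triangulate them.

```bash
cat > h.py <<'E'
import numpy as np
from rig import bot
def plane(m,px,z):
    "pixel(s) to world at height z"
    R,t,K=np.array(m["R"]),np.array(m["t"]),np.array(m["intrinsics"])
    px=np.atleast_2d(np.float64(px)); d=np.c_[px,np.ones(len(px))]@np.linalg.inv(K).T@R
    c=-R.T@t
    return c+d*((z-c[2])/d[:,2])[:,None]
E
python3 - <<'E'
from h import *
np.set_printoptions(precision=4,suppress=True)
sc,si,w=[bot.camera_model(n) for n in("scene","side","wrist")]
A=lambda p:np.array(p)/4.8+[170,150]
B=lambda p:np.array(p)/6+[200,150]
print("mov",plane(sc,A([(128,88),(183,155),(250,230),(316,314)]),.049))
print(plane(si,B([(147,62),(141,135),(137,218),(125,305)]),.049))
print("pocket",plane(sc,A([(437,76),(495,149),(562,229),(640,325)]),.011))
print(plane(si,B([(488,143),(477,235),(468,325),(456,432)]),.011))
s=bot.read_state();print("cam in tool",s['tcp_rot'].T@(-np.array(w["R"]).T@w["t"]-s["position"]), np.array(w["R"])@s['tcp_rot'],w["intrinsics"])
print("loupe",plane(si,[(260,294)],0),"driver",plane(si,[(260,142),(287,140)],0))
E
```

```text
mov [[ 0.652  -0.1675  0.049 ]
 [ 0.6475 -0.0892  0.049 ]
 [ 0.6403 -0.0087  0.049 ]
 [ 0.6373  0.0703  0.049 ]]
[[ 0.6541 -0.1663  0.049 ]
 [ 0.6491 -0.0895  0.049 ]
 [ 0.6424 -0.0092  0.049 ]
 [ 0.64    0.0682  0.049 ]]
pocket [[ 0.4482 -0.1499  0.011 ]
 [ 0.4538 -0.0627  0.011 ]
 [ 0.4576  0.0238  0.011 ]
 [ 0.4628  0.1153  0.011 ]]
[[ 0.4571 -0.1495  0.011 ]
 [ 0.4623 -0.0571  0.011 ]
 [ 0.466   0.0253  0.011 ]
 [ 0.4707  0.1144  0.011 ]]
cam in tool [ 0.0706  0.0001 -0.1521] [[-0.0006  1.      0.    ]
 [-0.9656 -0.0006 -0.2602]
 [-0.2602 -0.0002  0.9656]] [[293.5302   0.     260.3649]
 [  0.     293.5302 188.7369]
 [  0.       0.       1.    ]]
loupe [[0.5058 0.3914 0.    ]] driver [[ 0.5415 -0.3879  0.    ]
 [ 0.437  -0.4089  0.    ]]
```

```bash
cat >> h.py <<'E'
from scipy.spatial.transform import Rotation as Rn
def row(xyz,yaw):
    "shift (cm) and turn (deg) in tool axes from the measured pose to xyz, tool down with tool y at yaw"
    s=bot.read_state(); R=np.array(s["tcp_rot"]); a=np.radians(yaw)
    y=np.array([np.cos(a),np.sin(a),0]); z=np.array([0,0,-1.]); T=np.c_[np.cross(y,z),y,z]
    return np.r_[R.T@(np.array(xyz)-s["position"])*100, Rn.from_matrix(R.T@T).as_rotvec(degrees=True)].round(2)
E
python3 -c "
from h import *
print(row([.55,.0,.27],0))"
```

```text
[-5.091e+01 -4.160e+01 -3.670e+00 -1.100e-01  5.000e-02  6.772e+01]
```

apply_moves(steps=[[[-50.9,-41.6,-3.7,0,0,67.7,1],[-50.9,-41.6,-3.7,0,0,67.7,1],[-50.9,-41.6,-3.7,0,0,67.7,1],[-50.9,-41.6,-3.7,0,0,67.7,1],[-50.9,-41.6,-3.7,0,0,67.7,1],[-50.9,-41.6,-3.7,0,0,67.7,1],[-50.9,-41.6,-3.7,0,0,67.7,1],[-50.9,-41.6,-3.7,0,0,67.7,1],[-50.9,-41.6,-3.7,0,0,67.7,1],[-50.9,-41.6,-3.7,0,0,67.7,1],[-50.9,-41.6,-3.7,0,0,67.7,1],[-50.9,-41.6,-3.7,0,0,67.7,1],[-50.9,-41.6,-3.7,0,0,67.7,1],[-50.9,-41.6,-3.7,0,0,67.7,1],[-50.9,-41.6,-3.7,0,0,67.7,1]]])

```text
time_s: 1.98
position: [0.5496, 0.0016, 0.2706]
tcp_rot: [[-0.002, 1.0, -0.0], [1.0, 0.002, 0.0], [0.0, -0.0, -1.0]]
force: [1.0, 0.7, -0.4]
opening: 1.004
grasp_force: 0.0
```

```bash
python3 -c "
from h import *
import cv2,pickle
m=bot.camera_model('wrist');im=bot.capture('wrist')
pickle.dump(m,open('w1.pkl','wb'));cv2.imwrite('pics/w1r.png',im);cv2.imwrite('pics/w1.png',cv2.resize(im,(768,576)))
s=bot.read_state();print(s['position'],s['tcp_rot'],s['time_s'])"
```

```text
[0.5497885  0.0014669  0.27063494] [[-1.93504970e-03  9.99998118e-01 -1.38097772e-04]
 [ 9.99998124e-01  1.93506156e-03  8.58540865e-05]
 [ 8.61211526e-05 -1.37931381e-04 -9.99999987e-01]] 2.025
```

View pics/w1.png

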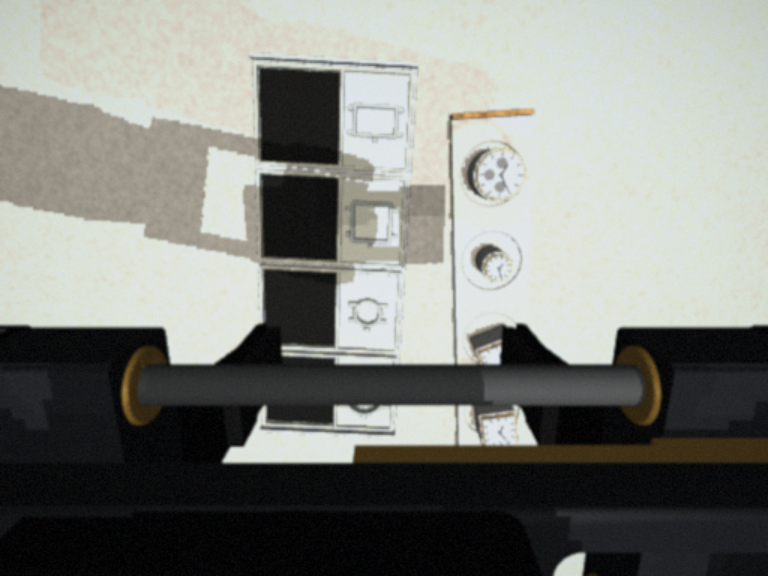

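The wrist view shows the trays from +y: rectangular, square, small, large; pocket centres at about (299,117) and (300,218). In the rack the large movement is at (496,173) and the small at (495,266). The other two are hidden by the gripper, so I'll shift along −y to see them.

apply_moves(steps=[[[-5,0,0,0,0,0,1],[-10,0,0,0,0,0,1],[-15,0,0,0,0,0,1],[-15,0,0,0,0,0,1],[-15,0,0,0,0,0,1],[-15,0,0,0,0,0,1]]])

```text
time_s: 2.78
position: [0.5501, -0.148, 0.2706]
tcp_rot: [[-0.002, 1.0, -0.0], [1.0, 0.002, 0.0], [0.0, -0.0, -1.0]]
force: [0.3, -0.5, -0.2]
opening: 1.001
grasp_force: 0.0
```

```bash
python3 -c "
from h import *
import cv2,pickle
m=bot.camera_model('wrist');im=bot.capture('wrist')
pickle.dump(m,open('w2.pkl','wb'));cv2.imwrite('pics/w2.png',cv2.resize(im,(768,576),interpolation=cv2.INTER_CUBIC))"
```

```text
(no output)
```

View pics/w2.png

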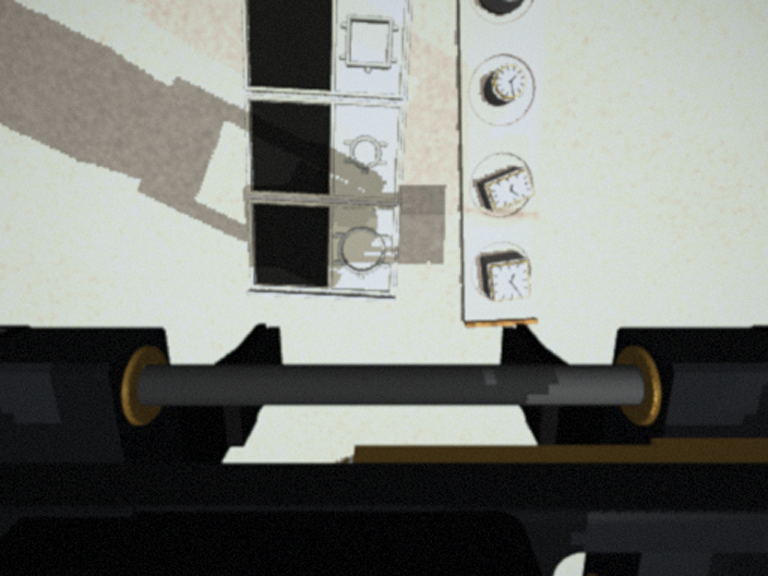

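Third movement is the rectangular one (centre 510,190), turned about 15°; the fourth is the square (509.5,280), slightly turned. The small is at (508,84). Pockets: small (291,147), large (291,246).

Run:
```python
from h import *
import pickle
np.set_printoptions(precision=4,suppress=True)
w1,w2=[pickle.load(open(f'w{i}.pkl','rb')) for i in(1,2)]
P=lambda w,p,z:plane(w,(np.array(p)+.5)/1.5-.5,z)
print("large,small w1",P(w1,[(497,173),(497,264)],.049))
print("small,obl,sq w2",P(w2,[(508,84),(510,190),(509.5,280)],.049))
print("obl corners",P(w2,[(486,185),(528,172),(534,196),(492,209)],.049))
print("sq corners",P(w2,[(488,262),(527,258),(531,298),(492,302)],.049))
print("pockets obl,sq w1",P(w1,[(299.5,117),(299.5,218)],.011),"small,large",P(w2,[(291,147),(291.5,246)],.011))
print("cases sq obl w1",P(w1,[(376,121),(371.5,222)],.017),"small large",P(w2,[(366,151),(362,248)],.018))
print("case square w2",P(w2,[(369,41)],.018))
```

```text
large,small w1 [[ 0.6375  0.0662  0.049 ]
 [ 0.6424 -0.0105  0.049 ]]
small,obl,sq w2 [[ 0.6422 -0.0157  0.049 ]
 [ 0.6496 -0.0971  0.049 ]
 [ 0.6547 -0.1744  0.049 ]]
obl corners [[ 0.6294 -0.0931  0.049 ]
 [ 0.6634 -0.0826  0.049 ]
 [ 0.67   -0.102   0.049 ]
 [ 0.6356 -0.1128  0.049 ]]
sq corners [[ 0.6349 -0.1583  0.049 ]
 [ 0.6684 -0.1547  0.049 ]
 [ 0.6749 -0.1909  0.049 ]
 [ 0.6406 -0.1946  0.049 ]]
pockets obl,sq w1 [[0.4697 0.113  0.011 ]
 [0.4651 0.0247 0.011 ]] small,large [[ 0.4613 -0.0618  0.011 ]
 [ 0.4566 -0.1513  0.011 ]]
cases sq obl w1 [[0.5371 0.1093 0.017 ]
 [0.5324 0.0218 0.017 ]] small large [[ 0.5286 -0.0653  0.018 ]
 [ 0.5238 -0.1519  0.018 ]]
case square w2 [[0.5322 0.0221 0.018 ]]
```

```bash
python3 -c "
from h import *
print(row([.638,.0687,.032],0))"
```

```text
[ 2.165e+01  8.840e+00  2.386e+01 -1.000e-02 -2.000e-02  1.400e-01]
```

apply_moves(steps=[[[5,2,3,0,0,0,1],[10,4,6,0,0,0,1],[15,6,9,0,0,0,1],[19,8,12,0,0,0,1],[21.7,8.8,13,0,0,0,1],[21.7,8.8,13,0,0,0,1],[21.7,8.8,16,0,0,0,1],[21.7,8.8,19,0,0,0,1],[21.7,8.8,21.5,0,0,0,1],[21.7,8.8,23,0,0,0,1],[21.7,8.8,23.8,0,0,0,1],[21.7,8.8,23.8,0,0,0,1]]])

```text
time_s: 4.32
position: [0.6383, 0.0673, 0.0327]
tcp_rot: [[-0.0, 1.0, 0.0], [1.0, 0.0, -0.0], [-0.0, 0.0, -1.0]]
force: [0.3, 0.3, 0.9]
opening: 0.999
grasp_force: 0.0
```

```bash
python3 -c "
from h import *
import cv2
im=bot.capture('wrist')
cv2.imwrite('pics/g1.png',im)
print(row([.638,.0687,.032],0))"
```

```text
[ 0.14 -0.07  0.12  0.06  0.01  0.02]
```

View pics/g1.png

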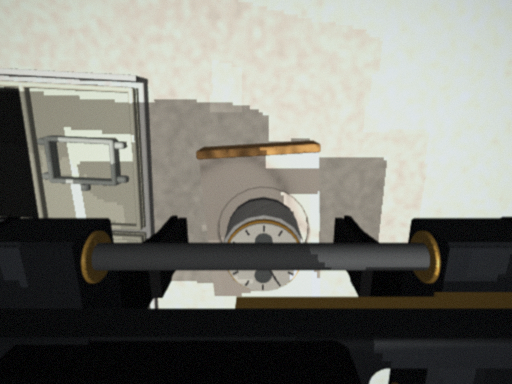

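The large movement stands between the fingers, dial centre at about (264,256). I'll check its along-row offset.

```bash
python3 -c "
from h import *
print(plane(bot.camera_model('wrist'),[(264,256),(229,256),(300,256),(264,222)],.049), bot.read_state()['position'])"
```

```text
[[0.64070153 0.06569753 0.049     ]
 [0.62277799 0.06572524 0.049     ]
 [0.65914969 0.065669   0.049     ]
 [0.64064545 0.08429768 0.049     ]] [0.63866238 0.0673448  0.03318407]
```

apply_moves(steps=[[[-0.1,0.2,0,0,0,0,0.4],[-0.1,0.2,0,0,0,0,0.2],[-0.1,0.2,0,0,0,0,-1],[-0.1,0.2,0,0,0,0,-1],[-0.1,0.2,0,0,0,0,-1],[-0.1,0.2,0,0,0,0,-1],[-0.1,0.2,0,0,0,0,-1],[-0.1,0.2,0,0,0,0,-1],[-0.1,0.2,-0.4,0,0,0,-1],[-0.1,0.2,-1,0,0,0,-1],[-0.1,0.2,-1,0,0,0,-1]]])

```text
time_s: 5.75
position: [0.6407, 0.0664, 0.0433]
tcp_rot: [[-0.0, 1.0, 0.001], [1.0, 0.0, -0.0], [-0.0, 0.001, -1.0]]
force: [0.8, 1.0, -0.8]
opening: 0.5
grasp_force: 30.0
```

```bash
python3 -c "
from h import *
print(row([.4568,-.1503,.032],-3),bot.read_state()['opening']*87)"
```

```text
[-2.167e+01 -1.840e+01  1.100e+00  8.000e-02  1.000e-02  3.020e+00] 43.49711421869975
```

apply_moves(steps=[[[0,0,-4,0,0,0,-1],[0,0,-8,0,0,0,-1],[-2,-2,-10,0,0,1,-1],[-6,-5,-10,0,0,2,-1],[-10,-8.5,-10,0,0,3,-1],[-14,-12,-10,0,0,3,-1],[-18,-15.5,-10,0,0,3,-1],[-20.5,-17.6,-10,0,0,3,-1],[-21.7,-18.4,-9,0,0,3,-1],[-21.7,-18.4,-6,0,0,3,-1],[-21.7,-18.4,-3,0,0,3,-1],[-21.7,-18.4,-1,0,0,3,-1],[-21.7,-18.4,0,0,0,3,-1],[-21.7,-18.4,0.5,0,0,3,-1],[-21.7,-18.4,0.5,0,0,3,-1]]])

```text
time_s: 7.62
position: [0.4566, -0.1505, 0.0376]
tcp_rot: [[0.052, 0.999, 0.0], [0.999, -0.052, -0.0], [-0.0, 0.0, -1.0]]
force: [-0.7, 0.8, -2.3]
opening: 0.499
grasp_force: 30.0
```

```bash
python3 -c "
from h import *
import cv2
im=bot.capture('wrist')
cv2.imwrite('pics/p1.png',im)
print(row([.4568,-.1503,.0333],-3),bot.read_state()['force'])
R=lambda p,z:plane(bot.camera_model('wrist'),p,z)"
```

```text
[0.04 0.01 0.46 0.05 0.03 0.04] [0.28654441 0.3577131  0.05982855]
```

View pics/p1.png

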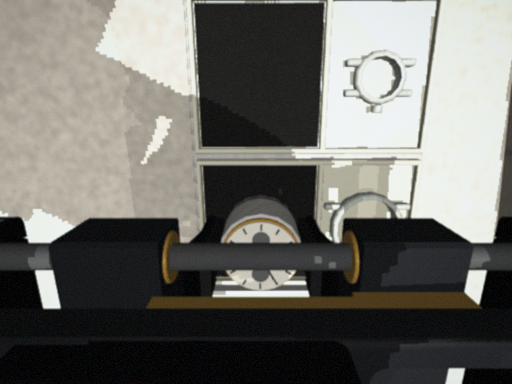

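The large movement hangs in the far-right pocket; the pocket's +y edge is at row 165 (columns 204–317), the −y edge near row 278. I'll check the centring.

```bash
python3 -c "
from h import *
np.set_printoptions(precision=4,suppress=True)
m=bot.camera_model('wrist')
print(plane(m,[(204,166),(317,164),(260,155),(262,279),(200,148),(319,148),(369,210)],.016),plane(m,[(381,77),(369,220)],.018))"
```

```text
[[ 0.4251 -0.1109  0.016 ]
 [ 0.493  -0.1132  0.016 ]
 [ 0.4591 -0.106   0.016 ]
 [ 0.456  -0.1893  0.016 ]
 [ 0.4239 -0.1     0.016 ]
 [ 0.4942 -0.1037  0.016 ]
 [ 0.5255 -0.1442  0.016 ]] [[ 0.5279 -0.0661  0.018 ]
 [ 0.525  -0.1501  0.018 ]]
```

apply_moves(steps=[[[0,0,0.2,0,0,0,-1],[0,0,0.4,0,0,0,-1],[0,0,0.4,0,0,0,-1],[0,0,0.4,0,0,0,0.15],[0,0,0.4,0,0,0,0.15],[0,0,0.4,0,0,0,0.15],[0,0,-1,0,0,0,0.15],[0,0,-5,0,0,0,0.15],[0,0,-9,0,0,0,0.5],[4,5,-9,0,0,-1,1],[8,10,-9,0,0,-2,1],[12,14.5,-9,0,0,-3,1],[14.7,17.9,-9,0,0,-3,1],[14.7,17.9,-8,0,0,-3,1],[14.7,17.9,-6,0,0,-3,1],[14.7,17.9,-3,0,0,-3,1],[14.7,17.9,-1,0,0,-3,1],[14.7,17.9,0.2,0,0,-3,1],[14.7,17.9,0.4,0,0,-3,1],[14.7,17.9,0.4,0,0,-3,1]]])

```text
time_s: 10.18
position: [0.6431, -0.0133, 0.0341]
tcp_rot: [[-0.0, 1.0, 0.001], [1.0, 0.0, -0.0], [-0.0, 0.001, -1.0]]
force: [0.5, -0.7, 0.2]
opening: 0.996
grasp_force: 0.0
```

```bash
python3 -c "
from h import *
import cv2
im=bot.capture('wrist')
cv2.imwrite('pics/g2.png',im)
print(row([.643,-.011,.0333],0),bot.read_state()['force'])"
```

```text
[ 0.23 -0.03  0.11  0.09  0.02  0.02] [-0.07764287 -0.16861099  0.37763547]
```

View pics/g2.png

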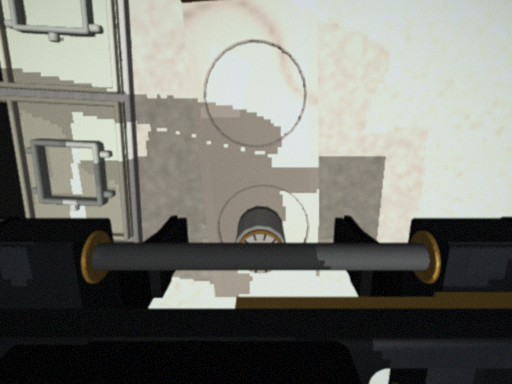

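The small movement is between the fingers, dial centre about (261,251), within ~1 mm of the tool centre. Grip.

apply_moves(steps=[[[0.1,0,0,0,0,0,0.2],[0.1,0,0,0,0,0,0],[0.1,0,0,0,0,0,-0.15],[0.1,0,0,0,0,0,-1],[0.1,0,0,0,0,0,-1],[0.1,0,0,0,0,0,-1],[0.1,0,0,0,0,0,-1],[0.1,0,0,0,0,0,-1],[0.1,0,0,0,0,0,-1],[0.1,0,-0.4,0,0,0,-1],[0.1,0,-1,0,0,0,-1],[0.1,0,-1,0,0,0,-1]]])

```text
time_s: 11.72
position: [0.6432, -0.0122, 0.0444]
tcp_rot: [[-0.0, 1.0, 0.002], [1.0, 0.0, -0.0], [-0.0, 0.002, -1.0]]
force: [0.4, -0.4, -0.6]
opening: 0.313
grasp_force: 30.0
```

```bash
python3 -c "
from h import *
print(row([.4612,-.0625,.0342],-3),bot.read_state()['opening']*87)"
```

```text
[ -5.02 -18.21   0.99   0.09   0.02   3.03] 27.267527441995462
```

apply_moves(steps=[[[0,0,-4,0,0,0,-1],[0,0,-8,0,0,0,-1],[-0.5,-2,-9,0,0,1,-1],[-2,-6,-9,0,0,2,-1],[-3,-10.5,-9,0,0,3,-1],[-4,-15,-9,0,0,3,-1],[-5,-17.5,-9,0,0,3,-1],[-5,-18.2,-7,0,0,3,-1],[-5,-18.2,-4,0,0,3,-1],[-5,-18.2,-1.5,0,0,3,-1],[-5,-18.2,0,0,0,3,-1],[-5,-18.2,0.6,0,0,3,-1],[-5,-18.2,0.9,0,0,3,-1],[-5,-18.2,0.95,0,0,3,-1],[-5,-18.2,0.95,0,0,3,-0.2],[-5,-18.2,0.95,0,0,3,-0.2],[-5,-18.2,0.95,0,0,3,-0.2],[-5,-18.2,-1,0,0,3,-0.2],[-5,-18.2,-5,0,0,3,0],[-5,-18.2,-9,0,0,3,1]]])

```text
time_s: 14.22
position: [0.4603, -0.062, 0.1344]
tcp_rot: [[0.052, 0.999, -0.001], [0.999, -0.052, 0.0], [0.0, -0.001, -1.0]]
force: [0.6, 0.2, -0.8]
opening: 0.531
grasp_force: 0.0
```

```bash
python3 -c "
from h import *
print(row([.648,-.0925,.0335],17.5))"
```

```text
[ -2.07  18.92  10.07  -0.05  -0.03 -20.48]
```

apply_moves(steps=[[[-0.5,4,0,0,0,-5,1],[-1,9,0,0,0,-12,1],[-1.5,14,0,0,0,-20.5,1],[-2.1,18.9,1,0,0,-20.5,1],[-2.1,18.9,2,0,0,-20.5,1],[-2.1,18.9,4,0,0,-20.5,1],[-2.1,18.9,7,0,0,-20.5,1],[-2.1,18.9,9,0,0,-20.5,1],[-2.1,18.9,10,0,0,-20.5,1],[-2.1,18.9,10,0,0,-20.5,1]]])

```text
time_s: 15.48
position: [0.6476, -0.0928, 0.0328]
tcp_rot: [[-0.301, 0.954, -0.002], [0.954, 0.301, 0.001], [0.001, -0.001, -1.0]]
force: [-0.2, -0.5, 1.0]
opening: 1.001
grasp_force: 0.0
```

```bash
python3 -c "
from h import *
import cv2
im=bot.capture('wrist')
cv2.imwrite('pics/g3.png',im)
print(row([.648,-.0925,.0333],17.5),bot.read_state()['force'])"
```

```text
[ 0.06 -0.02  0.04  0.01  0.    0.02] [-0.16958115 -0.27359146  0.45965854]
```

View pics/g3.png

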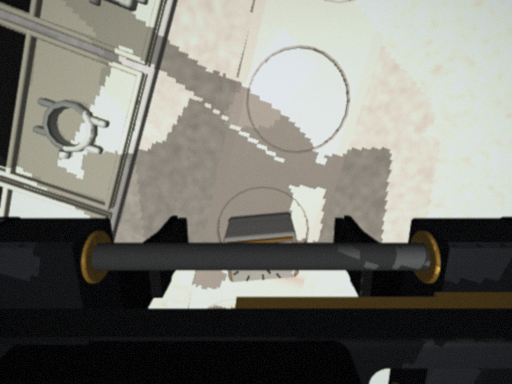

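The rectangular movement is between the fingers, dial centre about (262,260), about 3.5 mm toward −x of the tool and turned about 3° further. I'll correct, then grip.

apply_moves(steps=[[[-0.35,0.1,0,0,0,-3,1],[-0.35,0.1,0,0,0,-3,1],[-0.35,0.1,0,0,0,-3,0.3],[-0.35,0.1,0,0,0,-3,0.1],[-0.35,0.1,0,0,0,-3,-1],[-0.35,0.1,0,0,0,-3,-1],[-0.35,0.1,0,0,0,-3,-1],[-0.35,0.1,0,0,0,-3,-1],[-0.35,0.1,0,0,0,-3,-1],[-0.35,0.1,0,0,0,-3,-1],[-0.35,0.1,-0.4,0,0,-3,-1],[-0.35,0.1,-1,0,0,-3,-1],[-0.35,0.1,-1,0,0,-3,-1]]])

```text
time_s: 17.15
position: [0.651, -0.0962, 0.0444]
tcp_rot: [[-0.351, 0.937, 0.002], [0.937, 0.351, -0.001], [-0.001, 0.001, -1.0]]
force: [-0.2, 0.3, -0.7]
opening: 0.433
grasp_force: 30.0
```

```bash
python3 -c "
from h import *
print(row([.4700,.1135,.0332],-3),bot.read_state()['opening']*87)"
```

```text
[25.98 -9.6   1.08  0.09  0.04 23.52] 37.639654706809104
```

apply_moves(steps=[[[0,0,-4,0,0,0,-1],[0,0,-8,0,0,0,-1],[3,-1,-9,0,0,4,-1],[8,-3,-9,0,0,10,-1],[13,-5,-9,0,0,16,-1],[18,-6.7,-9,0,0,21,-1],[22.5,-8.4,-9,0,0,23.5,-1],[25,-9.3,-9,0,0,23.5,-1],[26,-9.6,-7,0,0,23.5,-1],[26,-9.6,-4,0,0,23.5,-1],[26,-9.6,-1.5,0,0,23.5,-1],[26,-9.6,0,0,0,23.5,-1],[26,-9.6,0.6,0,0,23.5,-1],[26,-9.6,0.95,0,0,23.5,-1],[26,-9.6,0.95,0,0,23.5,-1],[26,-9.6,0.95,0,0,23.5,0.05],[26,-9.6,0.95,0,0,23.5,0.05],[26,-9.6,0.95,0,0,23.5,0.05],[26,-9.6,-1,0,0,23.5,0.05],[26,-9.6,-5,0,0,23.5,0.05]]])

```text
time_s: 19.65
position: [0.4682, 0.1138, 0.0931]
tcp_rot: [[0.052, 0.999, -0.004], [0.999, -0.052, -0.0], [-0.0, -0.004, -1.0]]
force: [1.1, -0.1, 0.2]
opening: 0.521
grasp_force: 0.0
```

```bash
python3 -c "
from h import *
print(row([.653,-.174,.0335],8))"
```

```text
[-2.777e+01  1.998e+01  5.890e+00 -2.200e-01 -1.000e-02 -1.098e+01]
```

apply_moves(steps=[[[0,0,-4,0,0,0,0.1],[-4,3,-4,0,0,-3,1],[-8,6,-4,0,0,-6,1],[-12,9,-4,0,0,-9,1],[-16,12,-4,0,0,-11,1],[-20,15,-4,0,0,-11,1],[-24,17.5,-4,0,0,-11,1],[-27,19.5,-4,0,0,-11,1],[-27.8,19.9,-2,0,0,-11,1],[-27.8,19.9,0,0,0,-11,1],[-27.8,19.9,3,0,0,-11,1],[-27.8,19.9,5,0,0,-11,1],[-27.8,19.9,5.9,0,0,-11,1],[-27.8,19.9,5.9,0,0,-11,1]]])

```text
time_s: 21.4
position: [0.6531, -0.1733, 0.0338]
tcp_rot: [[-0.14, 0.99, -0.002], [0.99, 0.14, 0.001], [0.001, -0.001, -1.0]]
force: [0.0, -0.8, 0.5]
opening: 1.003
grasp_force: 0.0
```

```bash
python3 -c "
from h import *
import cv2
im=bot.capture('wrist')
cv2.imwrite('pics/g4.png',im)
print(row([.653,-.174,.0333],8),bot.read_state()['force'])"
```

```text
[-0.01 -0.08  0.14  0.01  0.01  0.05] [ 0.62506546 -1.03259636  0.6580829 ]
```

View pics/g4.png

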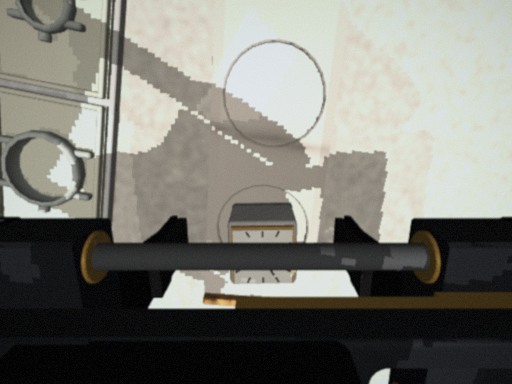

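The square movement is centred and aligned between the fingers, dial rows 224–282. Grip.

apply_moves(steps=[[[0,0,0,0,0,0,0.3],[0,0,0,0,0,0,0.1],[0,0,0,0,0,0,-1],[0,0,0,0,0,0,-1],[0,0,0,0,0,0,-1],[0,0,0,0,0,0,-1],[0,0,0,0,0,0,-1],[0,0,0,0,0,0,-1],[0,0,-0.4,0,0,0,-1],[0,0,-1,0,0,0,-1],[0,0,-1,0,0,0,-1],[0,0,-1,0,0,0,-1]]])

```text
time_s: 22.95
position: [0.6535, -0.1741, 0.0447]
tcp_rot: [[-0.14, 0.99, 0.0], [0.99, 0.14, -0.0], [-0.0, 0.0, -1.0]]
force: [-0.5, 0.6, -1.0]
opening: 0.409
grasp_force: 30.0
```

```bash
python3 -c "
from h import *
print(row([.4655,.0250,.0338],-3),bot.read_state()['opening']*87)"
```

```text
[ 22.34 -15.84   1.08   0.     0.    11.02] 35.62525875239088
```

Same carry, to the square tray.

apply_moves(steps=[[[0,0,-4,0,0,0,-1],[0,0,-8,0,0,0,-1],[2,-1.5,-9,0,0,3,-1],[6,-4,-9,0,0,6,-1],[10,-7,-9,0,0,9,-1],[14,-10,-9,0,0,11,-1],[18,-13,-9,0,0,11,-1],[21,-15,-9,0,0,11,-1],[22.3,-15.8,-7,0,0,11,-1],[22.3,-15.8,-4,0,0,11,-1],[22.3,-15.8,-1.5,0,0,11,-1],[22.3,-15.8,0,0,0,11,-1],[22.3,-15.8,0.6,0,0,11,-1],[22.3,-15.8,0.95,0,0,11,-1],[22.3,-15.8,0.95,0,0,11,-1],[22.3,-15.8,0.95,0,0,11,0.02],[22.3,-15.8,0.95,0,0,11,0.02],[22.3,-15.8,0.95,0,0,11,0.02],[22.3,-15.8,-1,0,0,11,0.02],[22.3,-15.8,-5,0,0,11,0.02]]])

```text
time_s: 25.45
position: [0.4649, 0.0248, 0.0942]
tcp_rot: [[0.052, 0.999, -0.004], [0.999, -0.052, 0.001], [0.001, -0.004, -1.0]]
force: [1.0, 0.5, 0.1]
opening: 0.51
grasp_force: 0.0
```

apply_moves(steps=[[[0,0,-4,0,0,0,0.1],[0,2,-8,0,0,0,1],[0,6,-12,0,0,0,1],[0,10,-16,0,0,0,1],[4,10,-18,0,0,0,1],[8,10,-18,0,0,0,1],[8,10,-18,0,0,0,1],[8,10,-18,0,0,0,1]]])

```text
time_s: 26.45
position: [0.5695, 0.0991, 0.2742]
tcp_rot: [[0.051, 0.999, -0.001], [0.999, -0.051, -0.001], [-0.001, -0.001, -1.0]]
force: [-0.2, -0.4, 0.7]
opening: 0.995
grasp_force: 0.0
```

```bash
python3 -c "
from h import *
import cv2,pickle
m=bot.camera_model('wrist');im=bot.capture('wrist')
pickle.dump(m,open('w3.pkl','wb'))
s=bot.capture('side')[140:250,180:320]
s=cv2.resize(s,None,fx=4,fy=4,interpolation=cv2.INTER_CUBIC)
w=im[:230,60:280]; w=cv2.resize(w,None,fx=1.9,fy=1.9,interpolation=cv2.INTER_CUBIC)
s=s[:w.shape[0]]; 
import numpy as np
o=np.zeros((440,w.shape[1]+360,3),np.uint8);o[:w.shape[0],:w.shape[1]]=w;s=s[:,100:460];o[:s.shape[0],w.shape[1]:]=s[:,:360]
cv2.imwrite('pics/f.png',o);print(o.shape,bot.read_state()['time_s'])"
```

```text
(440, 778, 3) 26.55
```

View pics/f.png

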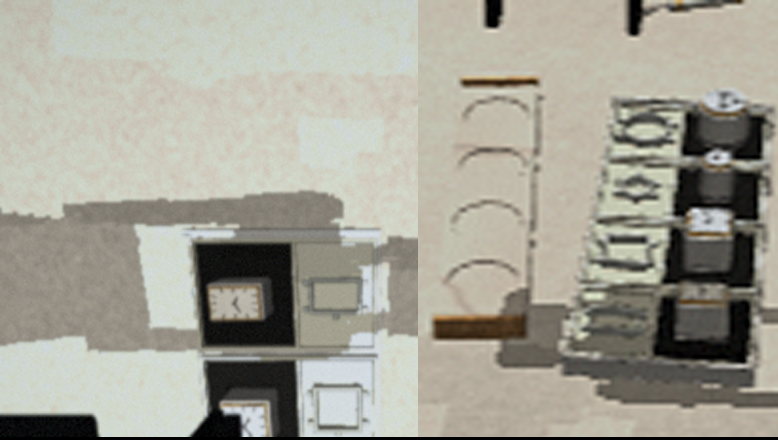

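All four stand upright in their own trays. I'll check their positions from the side picture: dial tops at large (724,101), small (717,157), square (708,221), rectangular (702,294).

```bash
python3 -c "
from h import *
import pickle
p=np.array([(724,101),(717,157),(708,221),(702,294)],float)
q=np.c_[180+(p[:,0]-318)/4,140+p[:,1]/4]
np.set_printoptions(precision=4,suppress=True)
t=np.array([[.4568,-.1503],[.4612,-.0625],[.4655,.025],[.47,.1135]])
a=plane(bot.camera_model('side'),q,.049)[:,:2];print(a,a-t)
w=pickle.load(open('w3.pkl','rb'));P=lambda c,z:plane(w,np.array(c)/1.9+[60,0],z)
print('obl dial',P([(236,301)],.049),'pocket corners',P([(200,243),(294,243),(294,346),(204,346)],.011).mean(0),'case',P([(336,294)],.017))"
```

```text
[[ 0.4577 -0.1444]
 [ 0.4626 -0.0589]
 [ 0.4685  0.0302]
 [ 0.4715  0.1219]] [[0.0009 0.0059]
 [0.0014 0.0036]
 [0.003  0.0052]
 [0.0015 0.0084]]
obl dial [[0.4719 0.114  0.049 ]] pocket corners [0.4711 0.1119 0.011 ] case [[0.5375 0.1106 0.017 ]]
```

```bash
python3 -c "
from rig import bot
print(bot.hand_in())"
```

```text
the job is handed in; nothing more can be done
None
```

All four movements are in the pockets of their matching trays, upright and released. The job was handed in at about 27 s; the result was not reported back. The rectangular one measured about 2 mm off centre with the wrist camera, and the other three were 4–6 mm off by a rougher side-camera check.

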